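# Roll the match tin onto its cork strip

## Robot

A 7-joint arm with a two-finger parallel gripper is mounted at the origin on the work surface. World frame = base frame: x ahead of the robot, y to its left, z up, the work surface at z = 0. Lengths are in m, angles in rad, forces in N, time in s.
With the tool pointing down it reaches from about 0.425 to 0.825 m from the base axis. Payload 3.6 kg.
Tool frame: the origin (TCP) lies midway between the tips of the shut fingers; the grasp point (between the pads) lies 19 mm behind it; z points along the fingers, y is the line along which they close (so a half turn about z gives the same grasp; the last joint's range is limited). The gripper opens to 93 mm and grips with 3 to 60 N. Pads are 15 mm wide; open, the fingers measure 128 mm over their backs; the gripper's body (75 mm by 188 mm) begins 65 mm behind the grasp point.
Start: joints at [-1.28, 0.615, -0.013, 1.423, 0.008, 1.103, -0.04], TCP at [0.203, 0.617, 0.219] pointing down, gripper open.
Joint ranges: [-3.12, 3.12], [-0.3, 2.06], [-1.34, 1.32], [0.26, 2.42], [-1.36, 4.5], [0.01, 1.98], [-2.84, 2.84]. Speed limits (rad/s): [2.79, 2.79, 3.14, 3.14, 3.14, 3.14, 3.14].

## Interface

Orientations are given as a 3x3 rotation matrix whose columns are the frame's x, y, z axes.
In Python, from bench import robot, eyes, ticket gives the robot as it stands.
- The arm moves only by the tool step_arm, never from a script. Its argument "targets" is one flat list of numbers, 7 for each row, row after row: the shift along the tool's x, y, z as a fraction of full scale, then the turn, a rotation vector about the tool's x, y, z as a fraction of full scale, then the finger opening in mm, from 0 to 93. A call has 1 to 5 rows; each row shifts and turns the commanded pose from where the row before left it, along the tool's axes as they then stand; what a row does not reach is not made up. Full scale, the value 1, is 15 cm for a shift and pi rad for a turn. A row lasts 1/12 s, in which the tool goes at most 41.7 mm and 7.16 degrees, less where a joint would pass 70% of its speed; a pose out of reach is approached as far as the arm can. A call with a number of a shift or a turn outside -1 to 1 is refused whole. A call with a gripper value outside its range is refused whole. The fingers move at their own pace and stop on an object; "newtons" is the grip in N (left out, the last holds). Time passes only in rows, so rows that do not move let the fingers close. It gives the time, the measured TCP pose, the force, the opening and the grip force at its end, in the units of the state.
- robot.get_state(): the state, without advancing time (a new reading comes with each control period).
- eyes.capture(name): name is "scene" or "top" or "wrist"; returns a dict with "image" (480x640x3 uint8, red, green, blue), "fx", "fy", "cx", "cy" (pixels), "k1" (the pictures are not rectified: a ray, as slopes to the right and down, at radius r is drawn at 1 + k1 r^2 times it, then the intrinsics apply), "world_to_cam" (4x4, takes a point from world to camera coordinates); the wrist camera has in their place "tool_from_camera" (4x4, takes a point from camera to tool coordinates, whose origin is the TCP and whose axes are the flange's). Camera axes: x right, y down, z forward; pixel columns grow to the right and rows downward; lengths in m; the calibration is good to about 2 mm. A picture is of the moment at which its call begins: read the wrist's pose just before it. There is no depth.
- ticket.close_job(): hands the job in; it is judged then, once.
The state is a dict: "time_s": time; "joints": joint angles; "joint_velocities": joint speeds; "effort": joint torques, N m; "eef_pos": TCP position; "orientation": TCP orientation; "contact_force": force on the tool from outside, world axes, zero at the start; "moment": the same for the moment, N m; "finger_gap": opening from 0.0 (shut) to 1.0 (fully open); "grasp_force": force on a finger pad.
Only numpy, scipy, OpenCV 4.12 (cv2) and the standard library are available. Lean on these libraries where they do the work, as an engineer would, in place of code of your own. Each camera call takes 0.05 s, during which the arm holds its last target. There are 200 camera calls.

## Task

The round match tin lies where the keys get dropped. With your fingertips on top of the tin, never shoving low on its side or picking it up, roll it along the marble to its cork strip so that it comes to rest centred over the strip and lying along it, then take your hand away. Leave the button box, glass stopper, candle snuffer and lamp switch as they are.

Things in the scene. Friction and masses are not known exactly. Their poses are not given: they have to be found in the camera images.
- match_tin: Closed metal tin on its side, a plain cylinder 56 mm in diameter, 110 mm long, 0.13-0.25 kg. Origin on its axis at mid length, 28 mm above the marble; x along its axis (to the dark lid), y and z turn as it rolls. Starts parallel to and abreast of the cork strip, left or right, centres 80-160 mm apart. Rolls easily, soon stops; moves half as far as a fingertip moving on its top.
- cork_strip: Flat cork strip let flush into the marble (no step, does not hinder rolling), 150 mm long and 60 mm wide. Origin at its middle on the marble; x along its length, y across it, z up.
- button_box: Carved bone button box, 84 x 114 mm and 66 mm high with its knob, 0.5 kg, stands to the left of the work. Origin at the centre of its underside. Leave alone.
- stopper: Green glass bottle stopper standing upright, 42 mm across and 62 mm high, to the left of the work. Origin at the centre of its underside. Leave alone.
- snuffer: Brass candle snuffer: cone 34 mm across and 36 mm high with a thin 150 mm handle sloping down to the marble along its -x, to the right of the work. Origin under the cone's centre. Leave alone.
- switch: Black rocker switch for the hall lamp on a round base 84 mm across, about 31 mm high, fixed to the marble beyond the work. Origin at the centre of its underside. Leave alone.
Mind the look-alikes: they are no part of the job. Leave any blue or red look-alike of the match_tin alone.

How it is judged:
By the outcome, as a careful person would: the job done as asked, in the order asked, and still so for the second after the job is handed in, with the robot touching nothing.
It also fails if it takes over 72 s, if anything falls off the work surface, if the arm or the gripper's body presses on something with over 40 N, if the wrist force passes 120 N, or if a joint passes its speed limit or range.

## Working session

There is one attempt and no reset: what is moved stays moved. The work goes in short steps, Python scripts to look and compute and a tool call to move; the robot and the scene stay as the last step left them, time stands still between calls to the robot, and variables do not carry over. Pictures are saved under pics/ and viewed, at most 10 in all, crops included, and the job is handed in when it is done.

Besides the shell and the picture viewer there is one more tool, called after "Call:" in YAML: its name, and indented under it one key for each argument. step_arm: Moves the arm, as the interface text tells. Its arguments: {"type":"object","properties":{"targets":{"type":"array"},"newtons":{"type":"number"}},"required":["targets"]}

```bash
mkdir -p pics; ls; python3 - <<'E'
from bench import robot, eyes
import cv2,numpy as np
s=robot.get_state();print({k:np.round(v,3).tolist() for k,v in s.items()})
for n in("scene","top"):
    c=eyes.capture(n);cv2.imwrite(f"pics/{n}0.png",c["image"][:,:,::-1])
    print(n,{k:np.round(v,4).tolist() for k,v in c.items() if k!="image"})
E
```

```text
pics
{'time_s': 0.0, 'joints': [-1.279, 0.616, -0.013, 1.425, 0.008, 1.103, -0.04], 'joint_velocities': [0.001, -0.001, -0.001, 0.001, 0.001, -0.0, -0.0], 'effort': [-0.0, -45.894, 0.209, -16.574, -0.061, 0.021, 0.0], 'eef_pos': [0.203, 0.617, 0.217], 'orientation': [[-0.95, 0.312, -0.001], [0.312, 0.95, -0.002], [-0.0, -0.003, -1.0]], 'contact_force': [-0.163, -0.616, -0.622], 'moment': [-0.026, -0.0, 0.006], 'grasp_force': 0.0, 'finger_gap': 0.999}
scene {'fx': 529.4292, 'fy': 529.4292, 'cx': 321.0171, 'cy': 235.9443, 'k1': -0.0593, 'world_to_cam': [[-0.6331, 0.774, -0.0107, 0.3602], [0.5451, 0.436, -0.7161, -0.2527], [-0.5496, -0.4592, -0.6979, 1.4913], [0.0, 0.0, 0.0, 1.0]]}
top {'fx': 475.2744, 'fy': 475.2744, 'cx': 316.7513, 'cy': 240.0499, 'k1': -0.0522, 'world_to_cam': [[-0.0052, -0.9998, 0.0177, -0.0141], [-0.9893, 0.0026, -0.1456, 0.5812], [0.1456, -0.0182, -0.9892, 0.8334], [0.0, 0.0, 0.0, 1.0]]}
```

View pics/top0.png

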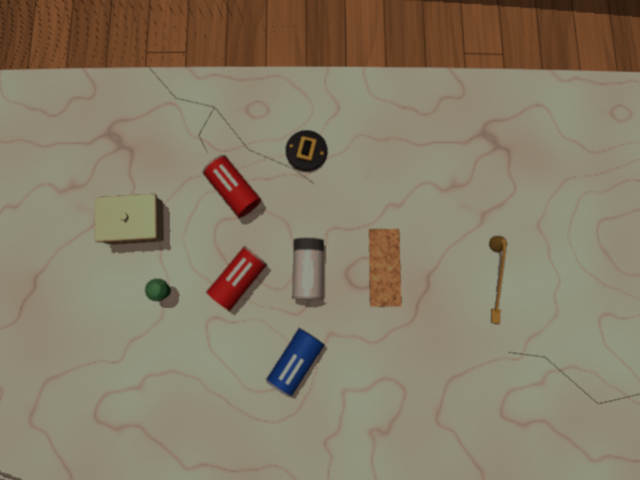

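View pics/scene0.png

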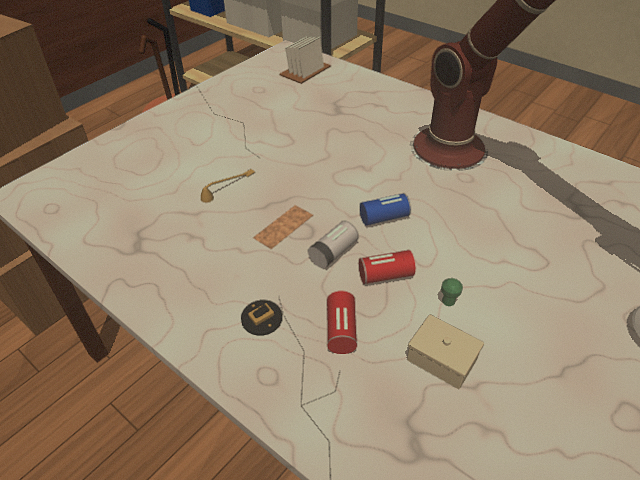

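The pale tin with the dark lid is at (308,268) in the top view. The cork strip is to its right at (385,267), and both run along the world x axis. The red and blue tins are look-alikes. Next I'll measure both.

```bash
cat > h.py <<'E'
from bench import robot, eyes
import cv2,numpy as np
def ray(c,px):
    K=np.array([[c["fx"],0,c["cx"]],[0,c["fy"],c["cy"]],[0,0,1.]])
    n=cv2.undistortPoints(np.array(px,float).reshape(-1,1,2),K,np.array([c["k1"],0,0,0.])).reshape(-1,2)
    T=c["world_to_cam"];R=T[:3,:3]
    return -R.T@T[:3,3], np.c_[n,np.ones(len(n))]@R
def plane(c,px,z):
    o,d=ray(c,px); return o+d*((z-o[2])/d[:,2])[:,None]
def big(m,near=None):
    cs,_=cv2.findContours(m.astype(np.uint8),cv2.RETR_EXTERNAL,cv2.CHAIN_APPROX_NONE)
    return max(cs,key=cv2.contourArea)
def rect(P):
    (x,y),(a,b),t=cv2.minAreaRect((P[:,:2]*1000).astype(np.float32))
    if a<b:a,b,t=b,a,t+90
    return np.round([x,y,a,b,(t+90)%180-90],1)
def cork(c):
    h=cv2.cvtColor(c["image"],cv2.COLOR_RGB2HSV)
    m=(h[...,0]>4)&(h[...,0]<20)&(h[...,1]>100)&(h[...,2]>90); m[:200]=0; m[:,440:]=0;m[340:]=0
    m=cv2.morphologyEx(m.astype(np.uint8),cv2.MORPH_CLOSE,np.ones((5,5)))
    return rect(plane(c,big(m)[:,0],0))
def tin(c,x0,x1):
    # lid: dark unsaturated; body: low saturation grey
    im=c["image"];h=cv2.cvtColor(im,cv2.COLOR_RGB2HSV)
    b=big(((h[...,1]<28)&(h[...,2]>60)|(h[...,2]<65)&(h[...,1]<90))&(np.arange(640)>=x0)[None]&(np.arange(640)<=x1)[None]&((np.arange(480)>200)&(np.arange(480)<340))[:,None])
    return b,rect(plane(c,b[:,0],0.028)),cv2.boundingRect(b)
E
python3 - <<'E'
from h import *
c=eyes.capture("top")
print("cam",ray(c,[[320,240]])[0])
print("cork",cork(c))
h=cv2.cvtColor(c["image"],cv2.COLOR_RGB2HSV)
for r in(242,255,280,295): print(r,[tuple(map(int,h[r,x])) for x in range(286,336,3)])
print([(r,*map(int,h[r,308])) for r in list(range(232,252,2))+list(range(292,310,2))])
b,r,bb=tin(c,270,350);print(r,bb)
im=c["image"][:,:,::-1].copy();cv2.drawContours(im,[b],-1,(0,255,0),1)
cv2.imwrite("pics/c1.png",cv2.resize(im[200:340,250:430],None,fx=4,fy=4,interpolation=0))
E
```

```text
cam [ 4.53580357e-01 -4.40933773e-04  9.09231744e-01]
cork [ 534.6 -147.4  149.4   59.9   -1.2]
242 [(27, 40, 145), (29, 40, 145), (17, 59, 138), (13, 50, 36), (15, 36, 42), (13, 37, 48), (13, 36, 50), (10, 43, 53), (8, 42, 49), (15, 44, 46), (15, 40, 38), (12, 36, 35), (23, 38, 27), (18, 57, 143), (23, 44, 144), (26, 44, 145), (25, 44, 145)]
255 [(29, 42, 144), (29, 41, 144), (29, 40, 141), (13, 55, 112), (13, 54, 136), (16, 47, 146), (24, 33, 145), (39, 24, 150), (22, 33, 145), (13, 53, 140), (13, 53, 130), (12, 53, 106), (14, 59, 74), (17, 59, 100), (26, 42, 145), (24, 44, 145), (24, 44, 144)]
280 [(24, 46, 143), (17, 58, 144), (18, 53, 116), (14, 55, 120), (14, 54, 141), (19, 39, 145), (36, 27, 149), (42, 22, 149), (34, 24, 147), (18, 40, 141), (14, 51, 129), (14, 50, 101), (14, 60, 72), (20, 53, 130), (21, 51, 145), (22, 51, 144), (21, 51, 144)]
295 [(22, 47, 145), (24, 50, 144), (19, 51, 109), (14, 54, 122), (13, 53, 140), (17, 45, 143), (28, 27, 143), (35, 23, 145), (16, 45, 143), (12, 51, 135), (13, 53, 124), (14, 52, 98), (13, 67, 72), (19, 55, 129), (20, 53, 145), (20, 51, 144), (21, 51, 144)]
[(232, 27, 40, 145), (234, 29, 40, 146), (236, 27, 40, 142), (238, 22, 37, 75), (240, 15, 40, 51), (242, 15, 38, 53), (244, 15, 38, 53), (246, 17, 45, 51), (248, 19, 32, 63), (250, 38, 21, 134), (292, 30, 23, 145), (294, 32, 24, 146), (296, 22, 36, 135), (298, 17, 52, 99), (300, 13, 70, 77), (302, 14, 69, 78), (304, 14, 69, 81), (306, 16, 64, 91), (308, 21, 48, 142)]
[ 5.331e+02 -1.100e+00  1.044e+02  5.430e+01 -1.000e-01] (294, 239, 30, 57)
```

View pics/c1.png

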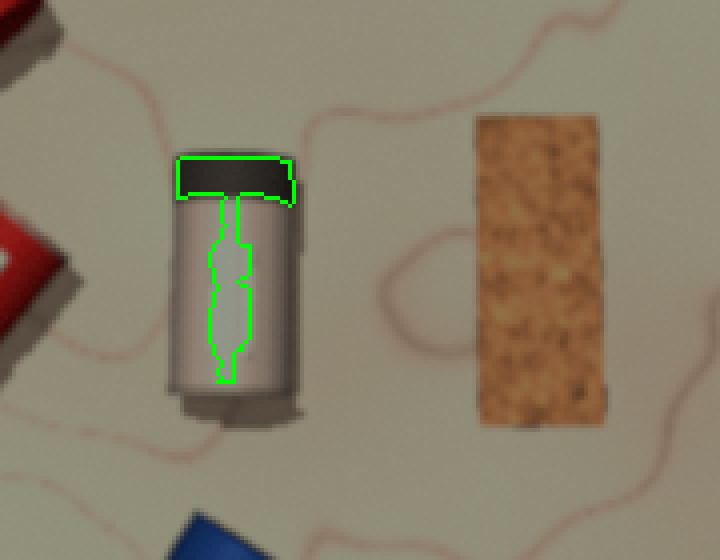

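The crop shows the tin's outline from x 172 to 297 and y 153 to 392, at 4x scale with offset (250,200). My colour mask missed the tin's shaded flanks, so I'll use the saturation-free edges instead.

```bash
cat >> h.py <<'E'
def tinedges(c,u0,v0,half=24):
    """axis line and ends from gradient extrema around an approximate middle pixel"""
    g=cv2.GaussianBlur(cv2.cvtColor(c["image"],cv2.COLOR_RGB2GRAY),(3,3),0).astype(float)
    out=[]
    for v in (v0-25,v0-22,v0-12,v0-4,v0+4,v0+12,v0+20):
        row=np.gradient(g[v]); l=u0-half+np.argmin(row[u0-half:u0-8]); r=u0+8+np.argmin(row[u0+8:u0+14]); out.append((v,l,r))
    col=np.gradient(g[:,u0-4:u0+5].mean(1)); t=v0-45+np.argmin(col[v0-45:v0-20]); b=v0+20+np.argmin(col[v0+20:v0+42])
    return out,t,b
E
python3 - <<'E'
from h import *
c=eyes.capture("top")
print(tinedges(c,308,268))
p=lambda u,v,z:np.round(plane(c,[[u,v]],z)[0]*1000,1)
f=lambda x,y:(250+(x-1.5)/4,200+(y-1.5)/4)
print("cork",[p(*f(*q),0) for q in((476,116),(599,116),(605,427),(480,427))])
o,_=ray(c,[[0,0]])
def ax(v):
    # bisect tangent rays at row v, height .028
    L=p(f(175-(v-155)*6/237,v)[0],f(0,v)[1],.028);R=p(f(297,v)[0],f(0,v)[1],.028);return L,R,(L+R)/2
for v in(165,270,380):print("tin",ax(v))
print("ends top edge z.056/.03",p(*f(235,153),.056),p(*f(235,153),.03),"near",p(*f(233,392),.056),p(*f(233,392),.028))
for z in(0,0.03): print("blue",p(323,345,z),p(295,330,z),"red",p(266,257,z),p(260,212,z))
E
```

```text
([(243, np.int64(293), np.int64(318)), (246, np.int64(293), np.int64(319)), (256, np.int64(293), np.int64(321)), (264, np.int64(292), np.int64(320)), (272, np.int64(292), np.int64(320)), (280, np.int64(292), np.int64(320)), (288, np.int64(292), np.int64(320))], np.int64(237), np.int64(297))
cork [array([ 609.6, -118.3,    0. ]), array([ 609.5, -178.5,    0. ]), array([ 459.2, -176.9,    0. ]), array([ 459.6, -117.1,    0. ])]
tin (array([581.8,  27.2,  28. ]), array([581.7, -30. ,  28. ]), array([581.75,  -1.4 ,  28.  ]))
tin (array([532.5,  28.4,  28. ]), array([532.3, -29.7,  28. ]), array([532.4 ,  -0.65,  28.  ]))
tin (array([481.7,  29.6,  28. ]), array([481.4, -29.3,  28. ]), array([4.8155e+02, 1.5000e-01, 2.8000e+01]))
ends top edge z.056/.03 [583.2  -1.   56. ] [587.1  -1.   30. ] near [4.754e+02 2.000e-01 5.600e+01] [4.761e+02 2.000e-01 2.800e+01]
blue [388.1 -27.9   0. ] [416.2  24.7   0. ] red [554.7  80.5   0. ] [642.9  93.1   0. ]
blue [390.3 -27.   30. ] [417.5  23.8  30. ] red [551.4  77.8  30. ] [636.7  90.   30. ]
```

Strip centre is (534.5, -147.7) mm with yaw about -0.5°. Tin centre is (530, -0.7) mm and almost parallel to the strip. Now I'll shut the fingers, align the tool with world y and approach.

Call:
step_arm:
  targets: [0, 0, 0, 0, 0, -0.0337, 0, 0, 0, 0, 0, 0, -0.0337, 0, 0, 0, 0, 0, 0, -0.0337, 0, -0.128, -0.237, 0, 0, 0, 0, 0, -0.128, -0.237, 0, 0, 0, 0, 0]

```text
time_s: 0.62
eef_pos: [0.2395, 0.547, 0.2177]
orientation: [[-1.0, -0.005, -0.002], [-0.005, 1.0, 0.0], [0.002, 0.0, -1.0]]
contact_force: [1.7, -1.0, 0.7]
finger_gap: 0.69
grasp_force: 0.0
```

Call:
step_arm:
  targets: [-0.128, -0.237, 0, 0, 0, 0, 0, -0.128, -0.237, 0, 0, 0, 0, 0, -0.128, -0.237, 0, 0, 0, 0, 0, -0.128, -0.237, 0, 0, 0, 0, 0, -0.128, -0.237, 0, 0, 0, 0, 0]

```text
time_s: 1.03
eef_pos: [0.338, 0.3666, 0.2187]
orientation: [[-1.0, -0.0, 0.0], [-0.0, 1.0, -0.0], [-0.0, -0.0, -1.0]]
contact_force: [0.7, 0.3, 0.2]
finger_gap: 0.337
grasp_force: 0.0
```

Call:
step_arm:
  targets: [-0.128, -0.237, 0, 0, 0, 0, 0, -0.128, -0.237, 0, 0, 0, 0, 0, -0.128, -0.237, 0, 0, 0, 0, 0, -0.128, -0.237, 0, 0, 0, 0, 0, -0.128, -0.237, 0, 0, 0, 0, 0]

```text
time_s: 1.45
eef_pos: [0.434, 0.1889, 0.2188]
orientation: [[-1.0, -0.0, 0.0], [-0.0, 1.0, 0.0], [-0.0, 0.0, -1.0]]
contact_force: [1.8, 0.3, -0.1]
finger_gap: 0.011
grasp_force: 0.0
```

Call:
step_arm:
  targets: [-0.128, -0.237, 0.05, 0, 0, 0, 0, -0.128, -0.237, 0.1, 0, 0, 0, 0, -0.128, -0.237, 0.1, 0, 0, 0, 0, 0, 0, 0, 0, 0, 0, 0, 0, 0, 0, 0, 0, 0, 0]

```text
time_s: 1.87
eef_pos: [0.4899, 0.0835, 0.1812]
orientation: [[-1.0, 0.007, -0.002], [0.007, 1.0, -0.001], [0.002, -0.001, -1.0]]
contact_force: [-0.7, 1.0, 0.1]
finger_gap: 0.005
grasp_force: 0.0
```

Call:
step_arm:
  targets: [-0.1, -0.2, 0.1, 0, 0, 0, 0, -0.1, -0.18, 0.15, 0, 0, 0, 0, -0.07, -0.1, 0.23, 0, 0, 0, 0, 0, 0, 0.24, 0, 0, 0, 0, 0, 0, 0, 0, 0, 0, 0]

```text
time_s: 2.28
eef_pos: [0.5258, 0.0151, 0.0688]
orientation: [[-1.0, -0.0, -0.012], [-0.0, 1.0, 0.0], [0.012, 0.0, -1.0]]
contact_force: [-1.8, 0.5, -0.6]
finger_gap: 0.003
grasp_force: 0.0
```

Call:
step_arm:
  targets: [0, 0, 0, 0, 0, 0, 0]

```text
time_s: 2.37
eef_pos: [0.5286, 0.0167, 0.0733]
orientation: [[-1.0, -0.003, -0.004], [-0.003, 1.0, 0.001], [0.004, 0.001, -1.0]]
contact_force: [-0.6, 0.1, 0.1]
finger_gap: 0.007
grasp_force: 0.0
```

Call:
step_arm:
  targets: [-0.013, -0.027, 0.04, 0, 0, 0, 0, 0, 0, 0.04, 0, 0, 0, 0, 0, 0, 0.02, 0, 0, 0, 0, 0, 0, 0, 0, 0, 0, 0]

```text
time_s: 2.7
eef_pos: [0.5323, 0.011, 0.0598]
orientation: [[-1.0, -0.001, 0.001], [-0.001, 1.0, 0.0], [-0.001, 0.0, -1.0]]
contact_force: [0.1, 0.1, -0.8]
finger_gap: 0.005
grasp_force: 0.0
```

Call:
step_arm:
  targets: [0, 0, 0.013, 0, 0, 0, 0, 0, 0, 0.007, 0, 0, 0, 0, 0, 0, 0, 0, 0, 0, 0]

```text
time_s: 2.95
eef_pos: [0.5322, 0.0106, 0.0563]
orientation: [[-1.0, -0.0, 0.0], [-0.0, 1.0, 0.0], [-0.0, 0.0, -1.0]]
contact_force: [-0.1, 0.6, 0.0]
finger_gap: 0.003
grasp_force: 0.0
```

Descend a little further until it touches.

Call:
step_arm:
  targets: [0, 0, 0.007, 0, 0, 0, 0, 0, 0, 0, 0, 0, 0, 0, 0, 0, 0, 0, 0, 0, 0]

```text
time_s: 3.2
eef_pos: [0.5324, 0.0107, 0.0558]
orientation: [[-1.0, 0.0, 0.001], [0.0, 1.0, 0.0], [-0.001, 0.0, -1.0]]
contact_force: [-0.2, 0.6, 5.2]
finger_gap: 0.008
grasp_force: 2.5
```

Call:
step_arm:
  targets: [0, 0, 0.007, 0, 0, 0, 0, 0, 0, 0, 0, 0, 0, 0, 0, 0, 0, 0, 0, 0, 0]

```text
time_s: 3.45
eef_pos: [0.5324, 0.0111, 0.0556]
orientation: [[-1.0, -0.0, 0.001], [-0.0, 1.0, 0.001], [-0.001, 0.001, -1.0]]
contact_force: [-2.5, 1.5, 10.8]
finger_gap: 0.009
grasp_force: 5.7
```

Call:
step_arm:
  targets: [0, -0.04, 0, 0, 0, 0, 0, 0, -0.08, 0, 0, 0, 0, 0, 0, -0.08, 0, 0, 0, 0, 0, 0, -0.06, 0, 0, 0, 0, 0, 0, -0.03, 0, 0, 0, 0, 0]

```text
time_s: 3.87
eef_pos: [0.5311, -0.0353, 0.0547]
orientation: [[-1.0, 0.002, -0.002], [0.002, 1.0, -0.002], [0.002, -0.002, -1.0]]
contact_force: [-2.0, 0.2, 3.4]
finger_gap: 0.004
grasp_force: 2.1
```

Call:
step_arm:
  targets: [0, -0.02, 0, 0, 0, 0, 0, 0, 0, 0, 0, 0, 0, 0, 0, 0, 0, 0, 0, 0, 0, 0, 0, 0, 0, 0, 0, 0]

```text
time_s: 4.2
eef_pos: [0.5312, -0.0364, 0.0544]
orientation: [[-1.0, 0.0, -0.002], [0.0, 1.0, -0.001], [0.002, -0.001, -1.0]]
contact_force: [-2.4, -1.7, 8.6]
finger_gap: 0.005
grasp_force: 4.3
```

```bash
python3 - <<'E'
from h import *
c=eyes.capture("top");cv2.imwrite("pics/t2.png",cv2.resize(c["image"][190:340,250:430,::-1],None,fx=4,fy=4,interpolation=cv2.INTER_CUBIC))
E
```

```text
(no output)
```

View pics/t2.png

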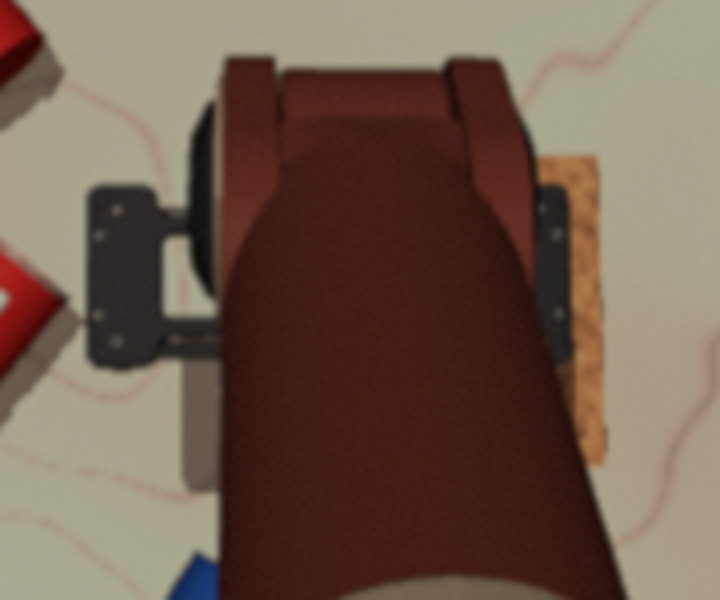

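The top view is blocked by the arm, so I'll use the scene camera to check. Lifting off and resetting behind the top for the second stroke.

Call:
step_arm:
  targets: [0, 0, -0.06, 0, 0, 0, 0, 0, 0.08, 0, 0, 0, 0, 0, 0, 0.08, 0, 0, 0, 0, 0, 0, 0, 0, 0, 0, 0, 0, 0, 0, 0, 0, 0, 0, 0]

```text
time_s: 4.67
eef_pos: [0.5322, -0.0096, 0.0628]
orientation: [[-1.0, -0.004, -0.0], [-0.004, 1.0, 0.001], [0.0, 0.001, -1.0]]
contact_force: [-1.1, -1.0, -0.6]
finger_gap: 0.009
grasp_force: 0.0
```

```bash
python3 - <<'E'
from h import *
c=eyes.capture("scene");cv2.imwrite("pics/s2.png",cv2.resize(c["image"][160:310,220:420,::-1],None,fx=4,fy=4,interpolation=cv2.INTER_CUBIC))
E
```

```text
(no output)
```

View pics/s2.png

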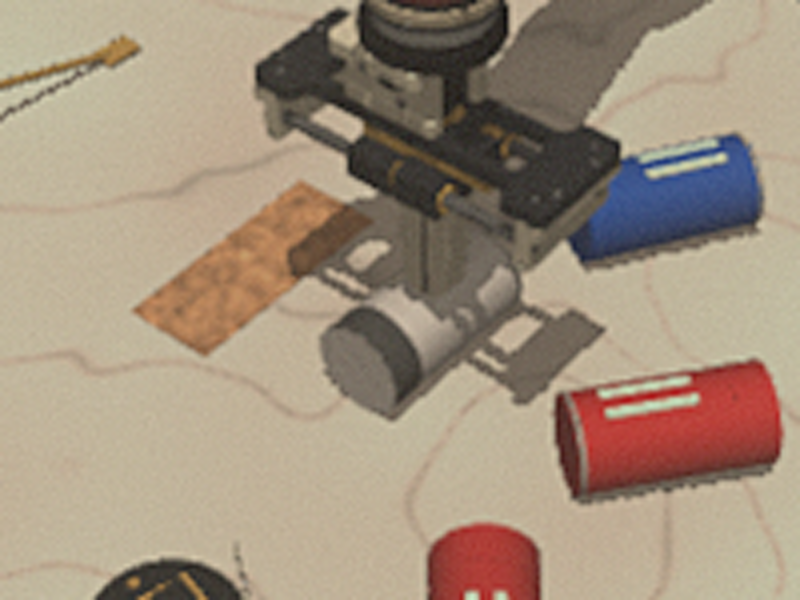

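The tin rolled and stayed parallel. The lid face is centred at about (368,364) in the 4x crop, which is roughly (312,251) in the full scene image. I'll cast that point.

```bash
python3 - <<'E'
from h import *
c=eyes.capture("scene")
f=lambda x,y:(220+x/4,160+y/4)
for q in((368,364),(364,366)):print(plane(c,[f(*q)],.028)[0].round(4))
print("cork",[plane(c,[f(*q)],0)[0].round(4) for q in((135,312),(207,354),(304,182))])
E
```

```text
[ 0.5764 -0.019   0.028 ]
[ 0.5789 -0.0198  0.028 ]
cork [array([ 0.6087, -0.1703,  0.    ]), array([ 0.6075, -0.114 ,  0.    ]), array([ 0.4602, -0.1693,  0.    ])]
```

Call:
step_arm:
  targets: [0, -0.02, 0.03, 0, 0, 0, 0, 0, 0, 0.03, 0, 0, 0, 0, 0, 0, 0, 0, 0, 0, 0, 0, 0, 0, 0, 0, 0, 0]

```text
time_s: 5.1
eef_pos: [0.5326, -0.0157, 0.056]
orientation: [[-1.0, 0.001, 0.001], [0.001, 1.0, -0.0], [-0.001, -0.0, -1.0]]
contact_force: [-4.3, 0.4, 16.0]
finger_gap: 0.005
grasp_force: 8.1
```

Call:
step_arm:
  targets: [0, -0.04, 0, 0, 0, 0, 0, 0, -0.08, 0, 0, 0, 0, 0, 0, -0.08, 0, 0, 0, 0, 0, 0, -0.06, 0, 0, 0, 0, 0, 0, -0.04, 0, 0, 0, 0, 0]

```text
time_s: 5.52
eef_pos: [0.5317, -0.0624, 0.054]
orientation: [[-1.0, 0.003, -0.0], [0.003, 1.0, -0.001], [0.0, -0.001, -1.0]]
contact_force: [0.5, -1.2, -0.5]
finger_gap: 0.009
grasp_force: 0.0
```

Call:
step_arm:
  targets: [0, -0.02, 0, 0, 0, 0, 0, 0, 0, 0, 0, 0, 0, 0, 0, 0, 0, 0, 0, 0, 0, 0, 0, 0, 0, 0, 0, 0]

```text
time_s: 5.85
eef_pos: [0.5321, -0.0624, 0.0539]
orientation: [[-1.0, -0.001, -0.0], [-0.001, 1.0, 0.0], [0.0, 0.0, -1.0]]
contact_force: [-0.7, -0.2, 2.3]
finger_gap: 0.008
grasp_force: 1.0
```

Call:
step_arm:
  targets: [0, 0, -0.06, 0, 0, 0, 0, 0, 0.08, 0, 0, 0, 0, 0, 0, 0.08, 0, 0, 0, 0, 0, 0, 0, 0, 0, 0, 0, 0]

```text
time_s: 6.18
eef_pos: [0.5323, -0.0338, 0.0632]
orientation: [[-1.0, -0.006, 0.0], [-0.006, 1.0, 0.003], [-0.0, 0.003, -1.0]]
contact_force: [0.7, 0.7, 0.6]
finger_gap: 0.007
grasp_force: 0.0
```

```bash
cat >> h.py <<'E'
def lid(c,im,u):
    g=im.max(2);m=(g<75);m[:, :u-45]=0;m[:,u+45:]=0;m[:225]=0;m[290:]=0
    b=big(m);M=cv2.moments(b);q=(M["m10"]/M["m00"],M["m01"]/M["m00"])
    return np.round(q,1),cv2.boundingRect(b),plane(c,[q],.028)[0].round(4)
E
python3 - <<'E'
from h import *
c=eyes.capture("scene");im=c["image"];cv2.imwrite("pics/s3.png",cv2.resize(im[160:310,200:400,::-1],None,fx=4,fy=4,interpolation=cv2.INTER_CUBIC))
i0=cv2.imread("pics/scene0.png")
print(lid(c,i0,320),lid(c,im,300))
h=im.max(2)
for v in range(238,272,4):print(v,h[v,270:340:3].tolist())
E
```

```text
(array([329.6, 257.7]), (325, 251, 9, 15), array([0.5682, 0.0239, 0.028 ])) (array([313.4, 249.2]), (309, 242, 8, 13), array([ 0.5702, -0.0203,  0.028 ]))
238 [180, 179, 168, 164, 168, 181, 193, 182, 117, 126, 109, 80, 82, 83, 92, 186, 181, 159, 146, 100, 97, 106, 132, 194]
242 [183, 161, 165, 173, 196, 189, 191, 173, 117, 123, 123, 116, 79, 82, 75, 114, 151, 141, 107, 100, 110, 103, 126, 206]
246 [143, 147, 190, 193, 191, 195, 188, 196, 112, 124, 121, 120, 122, 70, 76, 68, 127, 96, 106, 161, 97, 136, 197, 107]
250 [199, 193, 192, 195, 190, 197, 194, 196, 166, 125, 118, 116, 124, 120, 65, 63, 115, 138, 184, 193, 192, 195, 140, 108]
254 [194, 194, 186, 184, 188, 193, 190, 192, 190, 200, 112, 121, 122, 131, 69, 112, 178, 190, 191, 191, 190, 191, 188, 159]
258 [195, 190, 192, 190, 192, 181, 192, 193, 192, 194, 194, 194, 135, 94, 137, 195, 194, 192, 192, 191, 192, 190, 194, 192]
262 [193, 194, 190, 189, 196, 194, 191, 168, 194, 196, 191, 185, 194, 195, 196, 192, 189, 193, 188, 193, 192, 194, 171, 188]
266 [194, 194, 194, 194, 197, 194, 188, 193, 193, 191, 193, 194, 195, 189, 192, 192, 194, 193, 196, 192, 195, 185, 193, 191]
270 [197, 191, 192, 194, 195, 191, 193, 196, 194, 193, 190, 191, 193, 193, 193, 196, 197, 192, 197, 194, 187, 192, 190, 196]
```

View pics/s3.png

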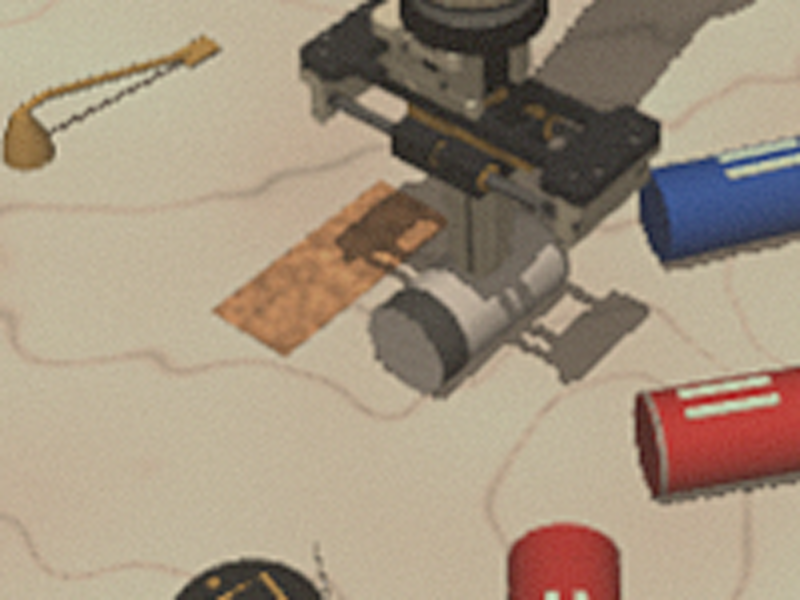

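The tin is now at y of about -45 mm (lid at (405,343) in the crop) and still straight. About 103 mm remains, so I'll keep stroking.

Call:
step_arm:
  targets: [0, 0, 0.03, 0, 0, 0, 0, 0, 0, 0.03, 0, 0, 0, 0, 0, 0, 0, 0, 0, 0, 0]

```text
time_s: 6.48
eef_pos: [0.5326, -0.0388, 0.0558]
orientation: [[-1.0, 0.0, 0.001], [0.0, 1.0, 0.0], [-0.001, 0.0, -1.0]]
contact_force: [-3.9, 0.3, 15.9]
finger_gap: 0.004
grasp_force: 8.0
```

Call:
step_arm:
  targets: [0, -0.04, 0, 0, 0, 0, 0, 0, -0.08, 0.002, 0, 0, 0, 0, 0, -0.08, 0.002, 0, 0, 0, 0, 0, -0.06, 0.002, 0, 0, 0, 0, 0, -0.03, 0, 0, 0, 0, 0]

```text
time_s: 6.9
eef_pos: [0.5312, -0.086, 0.0539]
orientation: [[-1.0, 0.004, -0.001], [0.004, 1.0, -0.003], [0.001, -0.003, -1.0]]
contact_force: [-2.1, -0.8, 5.2]
finger_gap: 0.006
grasp_force: 2.9
```

Call:
step_arm:
  targets: [0, 0, 0, 0, 0, 0, 0, 0, 0, 0, 0, 0, 0, 0, 0, 0, 0, 0, 0, 0, 0]

```text
time_s: 7.15
eef_pos: [0.5315, -0.0852, 0.0539]
orientation: [[-1.0, 0.003, -0.001], [0.003, 1.0, -0.003], [0.001, -0.003, -1.0]]
contact_force: [-3.9, -2.7, 10.7]
finger_gap: 0.003
grasp_force: 5.0
```

Call:
step_arm:
  targets: [0, 0, -0.06, 0, 0, 0, 0, 0, 0.07, 0, 0, 0, 0, 0, 0, 0.07, 0, 0, 0, 0, 0, 0, 0, 0, 0, 0, 0, 0, 0, 0, 0, 0, 0, 0, 0]

```text
time_s: 7.57
eef_pos: [0.532, -0.0595, 0.0617]
orientation: [[-1.0, -0.003, -0.001], [-0.003, 1.0, 0.001], [0.001, 0.001, -1.0]]
contact_force: [0.4, -0.4, 0.0]
finger_gap: 0.004
grasp_force: 0.0
```

```bash
python3 -c "
from h import *
c=eyes.capture('scene');print(lid(c,c['image'],300))"
```

```text
(array([305.1, 243.6]), (300, 234, 9, 17), array([ 0.5684, -0.0458,  0.028 ]))
```

Call:
step_arm:
  targets: [0, 0.01, 0.03, 0, 0, 0, 0, 0, 0, 0.03, 0, 0, 0, 0, 0, 0, 0, 0, 0, 0, 0]

```text
time_s: 7.87
eef_pos: [0.5327, -0.0589, 0.0553]
orientation: [[-1.0, -0.0, 0.001], [-0.0, 1.0, 0.001], [-0.001, 0.001, -1.0]]
contact_force: [-5.0, 2.0, 19.5]
finger_gap: 0.004
grasp_force: 9.3
```

Call:
step_arm:
  targets: [0, -0.04, 0, 0, 0, 0, 0, 0, -0.08, 0, 0, 0, 0, 0, 0, -0.08, 0, 0, 0, 0, 0, 0, -0.06, 0, 0, 0, 0, 0, 0, -0.03, 0, 0, 0, 0, 0]

```text
time_s: 8.28
eef_pos: [0.5313, -0.1068, 0.0546]
orientation: [[-1.0, 0.003, -0.001], [0.003, 1.0, -0.003], [0.001, -0.003, -1.0]]
contact_force: [-3.2, -0.3, 10.1]
finger_gap: 0.008
grasp_force: 5.1
```

Call:
step_arm:
  targets: [0, 0, 0, 0, 0, 0, 0, 0, 0, 0, 0, 0, 0, 0, 0, 0, 0, 0, 0, 0, 0]

```text
time_s: 8.53
eef_pos: [0.5314, -0.1063, 0.0545]
orientation: [[-1.0, 0.003, -0.001], [0.003, 1.0, -0.003], [0.001, -0.003, -1.0]]
contact_force: [-3.9, -2.2, 14.5]
finger_gap: 0.004
grasp_force: 7.1
```

Call:
step_arm:
  targets: [0, 0, -0.06, 0, 0, 0, 0, 0, 0.08, 0, 0, 0, 0, 0, 0, 0.08, 0, 0, 0, 0, 0, 0, 0, 0, 0, 0, 0, 0, 0, 0, 0, 0, 0, 0, 0]

```text
time_s: 8.95
eef_pos: [0.5319, -0.0772, 0.0616]
orientation: [[-1.0, -0.004, -0.001], [-0.004, 1.0, 0.001], [0.001, 0.001, -1.0]]
contact_force: [-0.6, -0.5, -0.2]
finger_gap: 0.004
grasp_force: 0.0
```

```bash
python3 -c "
from h import *
c=eyes.capture('scene');print(lid(c,c['image'],290))"
```

```text
(array([297.9, 239.4]), (294, 234, 8, 12), array([ 0.5684, -0.0672,  0.028 ]))
```

Call:
step_arm:
  targets: [0, 0, 0.03, 0, 0, 0, 0, 0, 0, 0.03, 0, 0, 0, 0, 0, 0, 0, 0, 0, 0, 0]

```text
time_s: 9.25
eef_pos: [0.5326, -0.0785, 0.0544]
orientation: [[-1.0, 0.0, 0.0], [0.0, 1.0, 0.001], [-0.0, 0.001, -1.0]]
contact_force: [-3.4, 3.3, 12.8]
finger_gap: 0.003
grasp_force: 6.7
```

Call:
step_arm:
  targets: [0, -0.04, 0, 0, 0, 0, 0, 0, -0.08, 0, 0, 0, 0, 0, 0, -0.08, 0, 0, 0, 0, 0, 0, -0.06, 0, 0, 0, 0, 0, 0, -0.03, 0, 0, 0, 0, 0]

```text
time_s: 9.67
eef_pos: [0.5313, -0.1266, 0.0553]
orientation: [[-1.0, 0.003, -0.001], [0.003, 1.0, -0.003], [0.001, -0.003, -1.0]]
contact_force: [-4.4, -1.9, 16.7]
finger_gap: 0.006
grasp_force: 8.0
```

Call:
step_arm:
  targets: [0, 0, 0, 0, 0, 0, 0, 0, 0, 0, 0, 0, 0, 0, 0, 0, 0, 0, 0, 0, 0]

```text
time_s: 9.92
eef_pos: [0.5313, -0.1262, 0.0553]
orientation: [[-1.0, 0.003, -0.001], [0.003, 1.0, -0.003], [0.001, -0.003, -1.0]]
contact_force: [-5.0, -2.0, 19.0]
finger_gap: 0.01
grasp_force: 9.5
```

Call:
step_arm:
  targets: [0, 0, -0.06, 0, 0, 0, 0, 0, 0.08, 0, 0, 0, 0, 0, 0, 0.08, 0, 0, 0, 0, 0, 0, 0, 0, 0, 0, 0, 0, 0, 0, 0, 0, 0, 0, 0]

```text
time_s: 10.33
eef_pos: [0.5319, -0.0967, 0.0614]
orientation: [[-1.0, -0.004, -0.001], [-0.004, 1.0, 0.001], [0.001, 0.001, -1.0]]
contact_force: [0.5, -0.1, -0.4]
finger_gap: 0.003
grasp_force: 0.0
```

```bash
python3 -c "
from h import *
c=eyes.capture('scene');print(lid(c,c['image'],285))"
```

```text
(array([290.2, 234.4]), (286, 229, 8, 12), array([ 0.5672, -0.0915,  0.028 ]))
```

Call:
step_arm:
  targets: [0, -0.04, 0.03, 0, 0, 0, 0, 0, 0, 0.03, 0, 0, 0, 0, 0, 0, 0, 0, 0, 0, 0]

```text
time_s: 10.63
eef_pos: [0.5326, -0.1058, 0.0553]
orientation: [[-1.0, 0.002, 0.001], [0.002, 1.0, -0.0], [-0.001, -0.0, -1.0]]
contact_force: [-3.6, 2.1, 19.2]
finger_gap: 0.004
grasp_force: 9.4
```

Call:
step_arm:
  targets: [0, -0.04, 0, 0, 0, 0, 0, 0, -0.08, 0, 0, 0, 0, 0, 0, -0.08, 0, 0, 0, 0, 0, 0, -0.04, 0, 0, 0, 0, 0, 0, -0.02, 0, 0, 0, 0, 0]

```text
time_s: 11.05
eef_pos: [0.5315, -0.1485, 0.0551]
orientation: [[-1.0, 0.005, 0.0], [0.005, 1.0, -0.004], [-0.0, -0.004, -1.0]]
contact_force: [-4.7, -1.9, 14.6]
finger_gap: 0.004
grasp_force: 7.4
```

Call:
step_arm:
  targets: [0, 0, 0, 0, 0, 0, 0, 0, 0, 0, 0, 0, 0, 0, 0, 0, 0, 0, 0, 0, 0]

```text
time_s: 11.3
eef_pos: [0.5315, -0.148, 0.0551]
orientation: [[-1.0, 0.004, -0.0], [0.004, 1.0, -0.004], [0.0, -0.004, -1.0]]
contact_force: [-4.0, -2.0, 16.3]
finger_gap: 0.007
grasp_force: 8.4
```

Call:
step_arm:
  targets: [0, 0, -0.06, 0, 0, 0, 0, 0, 0, -0.2, 0, 0, 0, 0, 0, 0.1, -0.2, 0, 0, 0, 0, 0, 0.26, 0, 0, 0, 0, 0, 0, 0.26, 0, 0, 0, 0, 0]

```text
time_s: 11.72
eef_pos: [0.5337, -0.0533, 0.1238]
orientation: [[-1.0, 0.007, 0.005], [0.007, 1.0, -0.002], [-0.005, -0.002, -1.0]]
contact_force: [0.8, 0.5, -0.5]
finger_gap: 0.005
grasp_force: 0.0
```

Call:
step_arm:
  targets: [0, 0.26, 0, 0, 0, 0, 0, 0, 0.26, 0, 0, 0, 0, 0, 0, 0.26, 0, 0, 0, 0, 0, 0, 0, 0, 0, 0, 0, 0, 0, 0, 0, 0, 0, 0, 0]

```text
time_s: 12.13
eef_pos: [0.5319, 0.069, 0.1217]
orientation: [[-1.0, -0.006, -0.001], [-0.006, 1.0, 0.001], [0.001, 0.001, -1.0]]
contact_force: [-0.0, -1.0, -0.0]
finger_gap: 0.005
grasp_force: 0.0
```

```bash
python3 - <<'E'
from h import *
c=eyes.capture("top");cv2.imwrite("pics/t4.png",cv2.resize(c["image"][215:315,350:430,::-1],None,fx=6,fy=6,interpolation=cv2.INTER_CUBIC))
s=eyes.capture('scene');print(lid(s,s['image'],280))
E
```

```text
(array([284.2, 231.2]), (281, 225, 7, 12), array([ 0.568 , -0.1092,  0.028 ]))
```

View pics/t4.png

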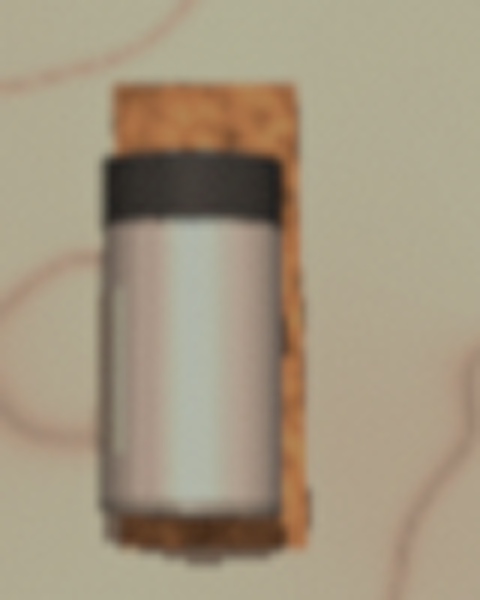

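The tin is on the strip but not fully across it. In the 6x crop its outline runs from x 103 to 280 and y 155 to 512, with the strip's edge at x 114 and ends at y 84 and 546. I'll convert these.

```bash
python3 - <<'E'
from h import *
c=eyes.capture("top");o,_=ray(c,[[0,0]])
f=lambda x,y:(350+(x-2.5)/6,215+(y-2.5)/6)
P=lambda x,y,z:plane(c,[f(x,y)],z)[0]*1000
o=o*1000
def axis(l,r,v):
    # tangents in y-z section: bisector direction from camera hits z=28
    A,B=P(l,v,28)-o,P(r,v,28)-o
    d=A/np.linalg.norm(A)+B/np.linalg.norm(B);return (o+d*(28-o[2])/d[2]).round(1)
print("axis far/near",axis(105,279,185),axis(102,281,490))
print("ends far",P(192,155,50).round(1),"near",P(192,512,50).round(1))
print("cork",[P(*q,0).round(1) for q in((114,84),(297,84),(305,546))])
E
```

```text
axis far/near [ 572.7 -138.3   28. ] [ 477.9 -135.8   28. ]
ends far [-6713.4  7697.6 50000. ] near [ -523.1  7547.3 50000. ]
cork [array([ 609.7, -118.2,    0. ]), array([ 609.6, -177.9,    0. ]), array([ 460.7, -176.1,    0. ])]
```

Call:
step_arm:
  targets: [0, -0.26, 0, 0, 0, 0, 0, 0, -0.26, 0, 0, 0, 0, 0, 0, -0.26, 0, 0, 0, 0, 0, 0, -0.26, 0, 0, 0, 0, 0, 0, -0.26, 0, 0, 0, 0, 0]

```text
time_s: 12.7
eef_pos: [0.5311, -0.1336, 0.1221]
orientation: [[-1.0, 0.004, -0.0], [0.004, 1.0, -0.001], [0.0, -0.001, -1.0]]
contact_force: [1.2, -0.3, 0.7]
finger_gap: 0.005
grasp_force: 0.0
```

Call:
step_arm:
  targets: [0, 0, 0.15, 0, 0, 0, 0, 0, 0, 0.15, 0, 0, 0, 0, 0, 0, 0.08, 0, 0, 0, 0, 0, 0, 0, 0, 0, 0, 0, 0, 0, 0, 0, 0, 0, 0]

```text
time_s: 13.12
eef_pos: [0.5312, -0.131, 0.0647]
orientation: [[-1.0, 0.003, -0.002], [0.003, 1.0, -0.001], [0.002, -0.001, -1.0]]
contact_force: [0.9, 0.7, 0.9]
finger_gap: 0.006
grasp_force: 0.0
```

Call:
step_arm:
  targets: [0, 0, 0.04, 0, 0, 0, 0, 0, 0, 0.03, 0, 0, 0, 0, 0, 0, 0, 0, 0, 0, 0, 0, 0, 0, 0, 0, 0, 0]

```text
time_s: 13.45
eef_pos: [0.5331, -0.1293, 0.0561]
orientation: [[-1.0, 0.0, 0.002], [0.0, 1.0, -0.001], [-0.002, -0.001, -1.0]]
contact_force: [-0.6, -0.6, 5.5]
finger_gap: 0.007
grasp_force: 2.7
```

Call:
step_arm:
  targets: [0, -0.04, 0, 0, 0, 0, 0, 0, -0.05, 0, 0, 0, 0, 0, 0, -0.03, 0, 0, 0, 0, 0, 0, -0.015, 0, 0, 0, 0, 0, 0, 0, 0, 0, 0, 0, 0]

```text
time_s: 13.87
eef_pos: [0.5325, -0.1508, 0.0563]
orientation: [[-1.0, 0.001, 0.002], [0.001, 1.0, -0.002], [-0.002, -0.002, -1.0]]
contact_force: [-2.2, 0.2, 7.3]
finger_gap: 0.004
grasp_force: 3.5
```

Call:
step_arm:
  targets: [0, 0, 0.005, 0, 0, 0, 0, -0.01, 0, 0, 0, 0, 0, 0, -0.01, 0, 0, 0, 0, 0, 0, -0.01, 0, 0, 0, 0, 0, 0, 0, 0, 0, 0, 0, 0, 0]

```text
time_s: 14.28
eef_pos: [0.5328, -0.1501, 0.0561]
orientation: [[-1.0, 0.001, -0.008], [0.001, 1.0, -0.001], [0.008, -0.001, -1.0]]
contact_force: [-9.1, -0.3, 17.9]
finger_gap: 0.006
grasp_force: 9.0
```

```bash
python3 -c "
from h import *
s=eyes.capture('scene');print(lid(s,s['image'],280))"
```

```text
(array([280.3, 229. ]), (276, 225, 9, 11), array([ 0.5681, -0.121 ,  0.028 ]))
```

Call:
step_arm:
  targets: [-0.01, 0, 0, 0, 0, 0, 0, -0.01, 0, 0, 0, 0, 0, 0, -0.01, 0, 0, 0, 0, 0, 0, 0, 0, 0, 0, 0, 0, 0, 0, 0, 0, 0, 0, 0, 0]

```text
time_s: 14.75
eef_pos: [0.5331, -0.1502, 0.0561]
orientation: [[-1.0, 0.002, -0.016], [0.002, 1.0, -0.0], [0.016, -0.0, -1.0]]
contact_force: [-14.1, 0.7, 25.9]
finger_gap: 0.003
grasp_force: 12.0
```

```bash
python3 -c "
from h import *
s=eyes.capture('scene');print(lid(s,s['image'],280))"
```

```text
(array([280.6, 229.3]), (276, 225, 9, 11), array([ 0.5682, -0.1199,  0.028 ]))
```

Call:
step_arm:
  targets: [-0.005, 0, -0.005, 0, 0, 0, 0, -0.005, 0, -0.005, 0, 0, 0, 0, 0, 0, 0, 0, 0, 0, 0, 0, 0, 0, 0, 0, 0, 0]

```text
time_s: 15.13
eef_pos: [0.5429, -0.1494, 0.0563]
orientation: [[-1.0, 0.0, 0.001], [0.0, 1.0, -0.001], [-0.001, -0.001, -1.0]]
contact_force: [-3.1, 0.7, 6.1]
finger_gap: 0.002
grasp_force: 3.3
```

```bash
python3 -c "
from h import *
s=eyes.capture('scene');print(lid(s,s['image'],280))"
```

```text
(array([280.1, 229.1]), (277, 225, 7, 11), array([ 0.5687, -0.1212,  0.028 ]))
```

Call:
step_arm:
  targets: [0, 0, -0.06, 0, 0, 0, 0, 0, 0, -0.25, 0, 0, 0, 0, 0, 0, -0.25, 0, 0, 0, 0, 0, 0.27, 0, 0, 0, 0, 0, 0, 0.27, 0, 0, 0, 0, 0]

```text
time_s: 15.6
eef_pos: [0.5456, -0.071, 0.1426]
orientation: [[-1.0, 0.008, 0.009], [0.008, 1.0, -0.002], [-0.009, -0.002, -1.0]]
contact_force: [-0.5, 1.8, -0.4]
finger_gap: 0.005
grasp_force: 0.0
```

Call:
step_arm:
  targets: [0, 0.26, 0, 0, 0, 0, 0, 0, 0.26, 0, 0, 0, 0, 0, 0, 0.26, 0, 0, 0, 0, 0, 0, 0, 0, 0, 0, 0, 0, 0, 0, 0, 0, 0, 0, 0]

```text
time_s: 16.02
eef_pos: [0.5432, 0.053, 0.1398]
orientation: [[-1.0, -0.007, 0.002], [-0.007, 1.0, 0.002], [-0.002, 0.002, -1.0]]
contact_force: [-0.1, -0.6, -0.8]
finger_gap: 0.006
grasp_force: 0.0
```

```bash
python3 - <<'E'
from h import *
c=eyes.capture("top");cv2.imwrite("pics/t5.png",cv2.resize(c["image"][215:315,350:430,::-1],None,fx=6,fy=6,interpolation=cv2.INTER_CUBIC))
E
```

View pics/t5.png

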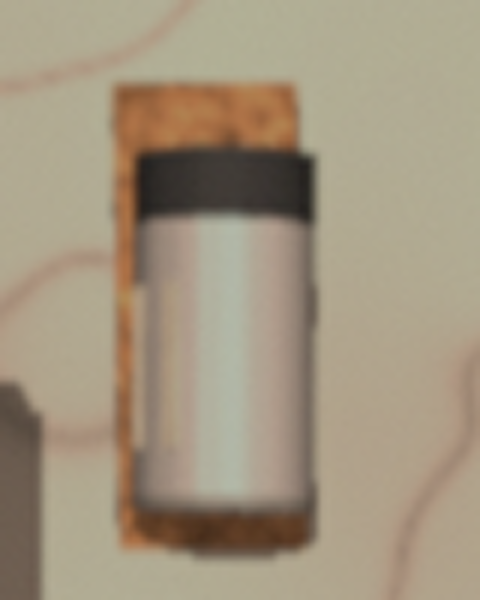

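The tin is now at x 136 to 313 and y 151 to 508 in the crop, so it has shifted slightly forward along x. I'll convert those positions.

```bash
python3 - <<'E'
from h import *
c=eyes.capture("top");o=ray(c,[[0,0]])[0]
f=lambda x,y:(350+(x-2.5)/6,215+(y-2.5)/6)
P=lambda x,y,z:plane(c,[f(x,y)],z)[0]
def axis(l,r,v):
    A,B=P(l,v,.028)-o,P(r,v,.028)-o
    d=A/np.linalg.norm(A)+B/np.linalg.norm(B);return ((o+d*(.028-o[2])/d[2])*1000).round(1)
print("axis",axis(138,313.5,180),axis(134.5,312,480))
for t,b in((155,512),(151,508)):print("ends",[(P(225,t,z)*1000).round(1)[0] for z in(.056,.028)],[(P(225,b,z)*1000).round(1)[0] for z in(.056,.028)])
print(robot.get_state()["eef_pos"].round(4) if hasattr(robot.get_state()["eef_pos"],"round") else robot.get_state()["eef_pos"])
E
```

```text
axis [ 574.3 -148.9   28. ] [ 480.9 -145.7   28. ]
ends [np.float64(578.1), np.float64(582.2)] [np.float64(470.5), np.float64(471.0)]
ends [np.float64(579.3), np.float64(583.5)] [np.float64(471.7), np.float64(472.3)]
[0.5432 0.0479 0.1396]
```

The tin's y is right at -147.3 mm. Its yaw is about -1.9° against -0.7° for the strip. Along the strip it sits about 9 mm short: its centre is at x of about 526 and the strip's is at 535. I'll stroke along its top in +x with the fingertips to draw it forward.

Call:
step_arm:
  targets: [0.074, -0.259, 0, 0, 0, 0, 0, 0.074, -0.259, 0, 0, 0, 0, 0, 0.074, -0.259, 0, 0, 0, 0, 0, 0.074, -0.259, 0, 0, 0, 0, 0, 0.072, -0.257, 0, 0, 0, 0, 0]

```text
time_s: 16.53
eef_pos: [0.4862, -0.1496, 0.1396]
orientation: [[-1.0, 0.004, 0.0], [0.004, 1.0, -0.001], [-0.0, -0.001, -1.0]]
contact_force: [0.5, -0.2, -0.3]
finger_gap: 0.004
grasp_force: 0.0
```

Call:
step_arm:
  targets: [0, 0, 0.2, 0, 0, 0, 0, 0, 0, 0.2, 0, 0, 0, 0, 0, 0, 0.1, 0, 0, 0, 0, 0, 0, 0, 0, 0, 0, 0, 0, 0, 0, 0, 0, 0, 0]

```text
time_s: 16.95
eef_pos: [0.4867, -0.1471, 0.0641]
orientation: [[-1.0, 0.003, -0.001], [0.003, 1.0, -0.001], [0.001, -0.001, -1.0]]
contact_force: [0.3, 0.4, 0.5]
finger_gap: 0.006
grasp_force: 0.0
```

Call:
step_arm:
  targets: [0, 0, 0.04, 0, 0, 0, 0, 0, 0, 0.03, 0, 0, 0, 0, 0, 0, 0, 0, 0, 0, 0, 0, 0, 0, 0, 0, 0, 0]

```text
time_s: 17.28
eef_pos: [0.4887, -0.1461, 0.0562]
orientation: [[-1.0, 0.0, 0.003], [0.0, 1.0, -0.002], [-0.003, -0.002, -1.0]]
contact_force: [-1.6, -0.3, 10.3]
finger_gap: 0.001
grasp_force: 5.0
```

Call:
step_arm:
  targets: [-0.04, -0.001, 0, 0, 0, 0, 0, -0.04, -0.001, 0, 0, 0, 0, 0, -0.04, -0.002, 0, 0, 0, 0, 0, -0.04, -0.002, 0, 0, 0, 0, 0, -0.04, -0.002, 0, 0, 0, 0, 0]

```text
time_s: 17.7
eef_pos: [0.4896, -0.1465, 0.0558]
orientation: [[-0.998, 0.004, -0.059], [0.004, 1.0, 0.005], [0.059, 0.004, -0.998]]
contact_force: [-47.0, 1.9, 61.5]
finger_gap: 0.002
grasp_force: 30.4
```

Call:
step_arm:
  targets: [-0.04, -0.001, 0, 0, 0, 0, 0, -0.04, -0.001, 0, 0, 0, 0, 0, -0.04, -0.002, 0, 0, 0, 0, 0, -0.04, -0.002, 0, 0, 0, 0, 0, -0.04, -0.002, 0, 0, 0, 0, 0]

```text
time_s: 18.12
eef_pos: [0.5358, -0.1484, 0.0561]
orientation: [[-1.0, 0.002, -0.024], [0.002, 1.0, 0.001], [0.024, 0.001, -1.0]]
contact_force: [-20.1, 0.2, 28.5]
finger_gap: 0.006
grasp_force: 14.2
```

Call:
step_arm:
  targets: [0, 0, -0.04, 0, 0, 0, 0, 0, 0, -0.2, 0, 0, 0, 0, 0, 0, -0.25, 0, 0, 0, 0, 0, 0.27, 0, 0, 0, 0, 0, 0, 0.27, 0, 0, 0, 0, 0]

```text
time_s: 18.53
eef_pos: [0.5502, -0.0697, 0.1309]
orientation: [[-1.0, 0.008, 0.009], [0.008, 1.0, -0.003], [-0.009, -0.003, -1.0]]
contact_force: [-0.5, 1.5, -1.4]
finger_gap: 0.007
grasp_force: 0.0
```

Call:
step_arm:
  targets: [0, 0.26, 0, 0, 0, 0, 0, 0, 0.26, 0, 0, 0, 0, 0, 0, 0.26, 0, 0, 0, 0, 0, 0, 0, 0, 0, 0, 0, 0, 0, 0, 0, 0, 0, 0, 0]

```text
time_s: 18.95
eef_pos: [0.5479, 0.0544, 0.1282]
orientation: [[-1.0, -0.007, 0.002], [-0.007, 1.0, 0.002], [-0.002, 0.002, -1.0]]
contact_force: [-0.9, -0.6, 1.2]
finger_gap: 0.006
grasp_force: 0.0
```

```bash
cat >> h.py <<'E'
def cut(c):
    """6x gray profiles of crop: gradients for tin ends at several columns, sides at several rows (crop px as in pics/t*.png)"""
    g=cv2.resize(cv2.cvtColor(c["image"][215:315,350:430],cv2.COLOR_RGB2GRAY),None,fx=6,fy=6,interpolation=cv2.INTER_CUBIC)
    return cv2.GaussianBlur(g,(7,7),0).astype(float)
E
python3 - <<'E'
from h import *
c=eyes.capture("top");i=cv2.resize(c["image"][215:315,350:430,::-1],None,fx=6,fy=6,interpolation=cv2.INTER_CUBIC);cv2.imwrite("pics/t6.png",i)
old=cut(dict(image=cv2.resize(cv2.imread("pics/t5.png"),None,fx=1,fy=1)[:600,:480][...,::-1])) if 0 else None
def prof(g):
    d=np.gradient(g.mean(1)); return d
a=cv2.cvtColor(cv2.imread("pics/t5.png"),cv2.COLOR_BGR2GRAY).astype(float);b=cv2.cvtColor(i,cv2.COLOR_BGR2GRAY).astype(float)
for g in(a,b):
    d=np.gradient(cv2.GaussianBlur(g,(9,9),0)[:,200:250].mean(1))
    h=[np.gradient(cv2.GaussianBlur(g,(9,9),0)[r-8:r+8].mean(0)) for r in(185,460)]
    print("top",120+np.argmin(d[120:190]),"lid/body",190+np.argmax(d[190:240]),"bot",480+np.argmin(d[480:530]),[(r,100+int(np.argmin(x[100:160])),[int(k) for k in np.argsort(-np.abs(x[290:350]))[:3]+290]) for r,x in zip((185,460),h)])
E
```

```text
top 147 lid/body 213 bot 507 [(185, 134, [314, 315, 313]), (460, 117, [314, 313, 315])]
top 143 lid/body 221 bot 518 [(185, 115, [317, 316, 318]), (460, 117, [303, 304, 305])]
```

View pics/t6.png

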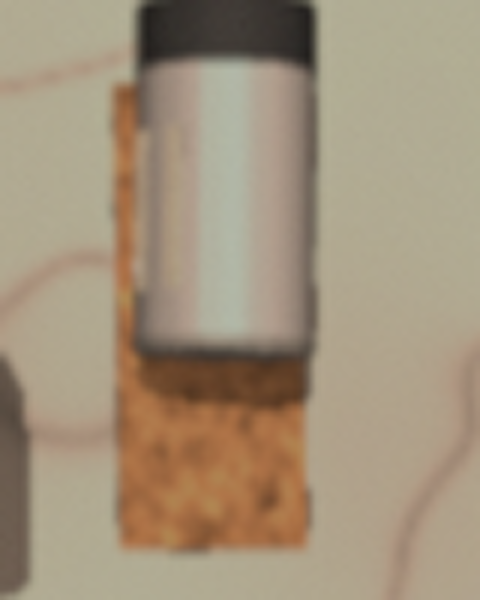

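The stroke works, but it carried the tin about 50 mm too far. The tin's near end is now at row 353 of the crop and it is still straight at x 137 to 314. I'll write a numeric measure so I can bring it back in a controlled way.

```bash
cat >> h.py <<'E'
def meas(c):
    g=cv2.cvtColor(c["image"],cv2.COLOR_RGB2GRAY)
    g=cv2.GaussianBlur(cv2.resize(g,None,fx=6,fy=6,interpolation=cv2.INTER_CUBIC),(9,9),0).astype(float)
    f=lambda u,v:((u-2.5)/6,(v-2.5)/6)
    P=lambda u,v,z:plane(c,[f(u,v)],z)[0]*1000
    u0=350*6+225
    d=np.gradient(g[:,u0-25:u0+25].mean(1)); vb=1100+np.argmax(d[1100:1700]); ve=vb+250+np.argmin(d[vb+250:vb+340])
    o=ray(c,[[0,0]])[0]*1000; A=[]
    for v in(vb-25,vb-40):   # lid rows: dark against marble/cork
        r=g[v-4:v+5].mean(0);dr=np.gradient(r);l=u0-150+np.argmin(dr[u0-150:u0-40]);q=u0+40+np.argmax(dr[u0+40:u0+150]);A.append((l-2100,q-2100))
    L,R=P(np.mean([a[0] for a in A])+2100,vb-32,.028)-o,P(np.mean([a[1] for a in A])+2100,vb-32,.028)-o
    e=L/np.linalg.norm(L)+R/np.linalg.norm(R);ax=o+e*(28-o[2])/e[2]
    # highlight line (symmetric on top): yaw from bright centre at two rows
    H=[]
    for v in np.linspace(vb+30,ve-30,9).astype(int):
        r=g[v-4:v+5].mean(0)[u0-70:u0+70]; w=np.clip(r-np.percentile(r,70),0,None); H.append(P(u0-70+(w*np.arange(140)).sum()/w.sum(),v,.056)[:2])
    H=np.array(H);k=np.polyfit(H[:,0],H[:,1],1)[0]
    xb,xe=P(u0,vb,.056)[0],P(u0,ve,.056)[0]
    return dict(vb=int(vb-1290),ve=int(ve-1290),xb=xb.round(1),xe=xe.round(1),xc=((xb-36.7+xe+53.8)/2).round(1),lidedges=A,axis=ax.round(1),yaw_hl=np.degrees(k).round(2))
E
python3 - <<'E'
from h import *
c=eyes.capture("top");print(meas(c))
i=np.zeros_like(c["image"])+100;i0=cv2.imread("pics/t5.png");i[215:315,350:430]=cv2.resize(i0,(80,100),interpolation=cv2.INTER_AREA)[...,::-1]
print(meas({**c,"image":i}))
E
```

```text
{'vb': 57, 've': 345, 'xb': np.float64(608.3), 'xe': np.float64(520.4), 'xc': np.float64(572.9), 'lidedges': [(np.int64(135), np.int64(315)), (np.int64(135), np.int64(315))], 'axis': array([ 623.7, -150. ,   28. ]), 'yaw_hl': np.float64(-1.37)}
{'vb': 0, 've': 270, 'xb': np.float64(626.1), 'xe': np.float64(543.0), 'xc': np.float64(593.1), 'lidedges': [(np.int64(75), np.int64(265)), (np.int64(75), np.int64(265))], 'axis': array([ 642.1, -133.1,   28. ]), 'yaw_hl': np.float64(-2.8)}
```

Call:
step_arm:
  targets: [-0.043, -0.265, 0, 0, 0, 0, 0, -0.043, -0.265, 0, 0, 0, 0, 0, -0.043, -0.265, 0, 0, 0, 0, 0, -0.043, -0.265, 0, 0, 0, 0, 0, -0.041, -0.267, 0, 0, 0, 0, 0]

```text
time_s: 19.47
eef_pos: [0.5788, -0.1536, 0.1278]
orientation: [[-1.0, 0.004, 0.0], [0.004, 1.0, -0.002], [-0.0, -0.002, -1.0]]
contact_force: [1.0, -0.1, 0.4]
finger_gap: 0.005
grasp_force: 0.0
```

Call:
step_arm:
  targets: [0, 0, 0.17, 0, 0, 0, 0, 0, 0, 0.17, 0, 0, 0, 0, 0, 0, 0.09, 0, 0, 0, 0, 0, 0, 0, 0, 0, 0, 0, 0, 0, 0, 0, 0, 0, 0]

```text
time_s: 19.88
eef_pos: [0.5785, -0.1509, 0.0626]
orientation: [[-1.0, 0.003, -0.001], [0.003, 1.0, -0.001], [0.001, -0.001, -1.0]]
contact_force: [0.1, -0.5, 0.8]
finger_gap: 0.004
grasp_force: 0.0
```

Call:
step_arm:
  targets: [0, 0, 0, 0, 0, 0, 0]

```text
time_s: 19.97
eef_pos: [0.58, -0.1502, 0.064]
orientation: [[-1.0, 0.002, 0.002], [0.002, 1.0, -0.001], [-0.002, -0.001, -1.0]]
contact_force: [-0.3, 0.0, 1.1]
finger_gap: 0.01
grasp_force: 0.0
```

Call:
step_arm:
  targets: [0, 0.005, 0.05, 0, 0, 0, 0, 0, 0, 0.02, 0, 0, 0, 0, 0, 0, 0.02, 0, 0, 0, 0, 0, 0, 0, 0, 0, 0, 0]

```text
time_s: 20.3
eef_pos: [0.5814, -0.1492, 0.056]
orientation: [[-1.0, 0.001, 0.005], [0.001, 1.0, -0.003], [-0.005, -0.003, -1.0]]
contact_force: [-6.3, 0.8, 30.6]
finger_gap: 0.007
grasp_force: 15.0
```

Call:
step_arm:
  targets: [0.025, 0, 0, 0, 0, 0, 0, 0.025, 0, 0, 0, 0, 0, 0, 0.025, 0, 0, 0, 0, 0, 0, 0.025, 0, 0, 0, 0, 0, 0, 0, 0, 0, 0, 0, 0]

```text
invalid input at $.targets: expected a multiple of 7 numbers
```

Call:
step_arm:
  targets: [0.025, 0, 0, 0, 0, 0, 0, 0.025, 0, 0, 0, 0, 0, 0, 0.025, 0, 0, 0, 0, 0, 0, 0.025, 0, 0, 0, 0, 0, 0, 0, 0, 0, 0, 0, 0, 0]

```text
time_s: 20.72
eef_pos: [0.5769, -0.1491, 0.0562]
orientation: [[-1.0, -0.001, 0.029], [-0.001, 1.0, -0.005], [-0.029, -0.005, -1.0]]
contact_force: [8.1, -0.1, 13.6]
finger_gap: 0.009
grasp_force: 7.0
```

```bash
python3 -c "
from h import *
s=eyes.capture('scene');print(lid(s,s['image'],280))"
```

```text
(array([266.3, 239.4]), (262, 233, 9, 13), array([ 0.6129, -0.1227,  0.028 ]))
```

Call:
step_arm:
  targets: [0.02, 0, 0.01, 0, 0, 0, 0, 0.025, 0, 0.01, 0, 0, 0, 0, 0.025, 0, 0.005, 0, 0, 0, 0, 0.025, 0, 0, 0, 0, 0, 0, 0, 0, 0, 0, 0, 0, 0]

```text
time_s: 21.18
eef_pos: [0.5713, -0.1499, 0.0562]
orientation: [[-0.999, -0.001, 0.048], [-0.002, 1.0, -0.007], [-0.048, -0.008, -0.999]]
contact_force: [14.2, -1.6, 20.9]
finger_gap: 0.004
grasp_force: 10.8
```

```bash
python3 -c "
from h import *
s=eyes.capture('scene');print(lid(s,s['image'],280))"
```

```text
(array([267.7, 237.9]), (264, 228, 8, 17), array([ 0.6073, -0.1237,  0.028 ]))
```

Call:
step_arm:
  targets: [0.025, 0.002, 0.005, 0, 0, 0, 0, 0.025, 0.002, 0, 0, 0, 0, 0, 0.025, 0.002, 0, 0, 0, 0, 0, 0.025, 0.002, 0, 0, 0, 0, 0, 0, 0, 0, 0, 0, 0, 0]

```text
time_s: 21.65
eef_pos: [0.5587, -0.1492, 0.0562]
orientation: [[-0.999, -0.002, 0.053], [-0.002, 1.0, -0.009], [-0.053, -0.009, -0.999]]
contact_force: [16.1, 0.1, 24.5]
finger_gap: 0.002
grasp_force: 12.2
```

```bash
python3 -c "
from h import *
s=eyes.capture('scene');print(lid(s,s['image'],280))"
```

```text
(array([272. , 234.7]), (266, 226, 10, 16), array([ 0.5938, -0.123 ,  0.028 ]))
```

Call:
step_arm:
  targets: [0.025, 0.002, 0, 0, 0, 0, 0, 0.025, 0.002, 0, 0, 0, 0, 0, 0.025, 0.002, 0, 0, 0, 0, 0, 0, 0, 0, 0, 0, 0, 0, 0, 0, 0, 0, 0, 0, 0]

```text
time_s: 22.12
eef_pos: [0.5482, -0.1484, 0.0561]
orientation: [[-0.999, -0.002, 0.054], [-0.002, 1.0, -0.009], [-0.054, -0.009, -0.999]]
contact_force: [16.8, -1.5, 24.7]
finger_gap: 0.005
grasp_force: 12.8
```

```bash
python3 -c "
from h import *
s=eyes.capture('scene');print(lid(s,s['image'],285))"
```

```text
(array([275.3, 232.5]), (271, 225, 9, 15), array([ 0.5838, -0.1222,  0.028 ]))
```

Call:
step_arm:
  targets: [0.02, 0.001, 0, 0, 0, 0, 0, 0.02, 0.001, 0, 0, 0, 0, 0, 0, 0, 0, 0, 0, 0, 0]

```text
time_s: 22.42
eef_pos: [0.5429, -0.1482, 0.0562]
orientation: [[-0.998, -0.002, 0.055], [-0.002, 1.0, -0.009], [-0.055, -0.009, -0.998]]
contact_force: [16.4, 0.1, 24.6]
finger_gap: 0.005
grasp_force: 12.7
```

Call:
step_arm:
  targets: [-0.025, 0, 0, 0, 0, 0, 0, -0.025, 0, 0, 0, 0, 0, 0, 0, 0, 0, 0, 0, 0, 0]

```text
time_s: 22.67
eef_pos: [0.5432, -0.1482, 0.0559]
orientation: [[-0.999, -0.001, 0.039], [-0.001, 1.0, -0.008], [-0.039, -0.008, -0.999]]
contact_force: [7.0, 0.5, 37.2]
finger_gap: 0.005
grasp_force: 18.7
```

Call:
step_arm:
  targets: [-0.02, 0, -0.01, 0, 0, 0, 0, -0.01, 0, -0.01, 0, 0, 0, 0, 0, 0, -0.005, 0, 0, 0, 0, 0, 0, 0, 0, 0, 0, 0]

```text
time_s: 23.0
eef_pos: [0.5433, -0.1472, 0.0561]
orientation: [[-1.0, -0.001, 0.03], [-0.001, 1.0, -0.006], [-0.03, -0.006, -1.0]]
contact_force: [7.3, -0.3, 20.8]
finger_gap: 0.004
grasp_force: 10.6
```

Call:
step_arm:
  targets: [0, 0, -0.05, 0, 0, 0, 0, 0, 0, -0.2, 0, 0, 0, 0, 0, 0, -0.25, 0, 0, 0, 0, 0, 0.27, 0, 0, 0, 0, 0, 0, 0.27, 0, 0, 0, 0, 0]

```text
time_s: 23.42
eef_pos: [0.5316, -0.0674, 0.1265]
orientation: [[-1.0, 0.008, 0.007], [0.008, 1.0, -0.003], [-0.007, -0.003, -1.0]]
contact_force: [1.0, -0.0, -0.6]
finger_gap: 0.005
grasp_force: 0.0
```

Call:
step_arm:
  targets: [0, 0.27, 0, 0, 0, 0, 0, 0, 0.27, 0, 0, 0, 0, 0, 0, 0.27, 0, 0, 0, 0, 0, 0, 0, 0, 0, 0, 0, 0, 0, 0, 0, 0, 0, 0, 0]

```text
time_s: 23.83
eef_pos: [0.5294, 0.0609, 0.1239]
orientation: [[-1.0, -0.007, 0.0], [-0.007, 1.0, 0.001], [-0.0, 0.001, -1.0]]
contact_force: [-0.0, -1.4, 0.1]
finger_gap: 0.007
grasp_force: 0.0
```

```bash
python3 - <<'E'
from h import *
c=eyes.capture("top");print(meas(c))
cv2.imwrite("pics/t7.png",cv2.resize(c["image"][215:315,350:430,::-1],None,fx=6,fy=6,interpolation=cv2.INTER_CUBIC))
E
```

```text
{'vb': 181, 've': 471, 'xb': np.float64(570.2), 'xe': np.float64(482.7), 'xc': np.float64(535.0), 'lidedges': [(np.int64(132), np.int64(312)), (np.int64(134), np.int64(312))], 'axis': array([ 584.1, -148.2,   28. ]), 'yaw_hl': np.float64(-1.23)}
```

View pics/t7.png

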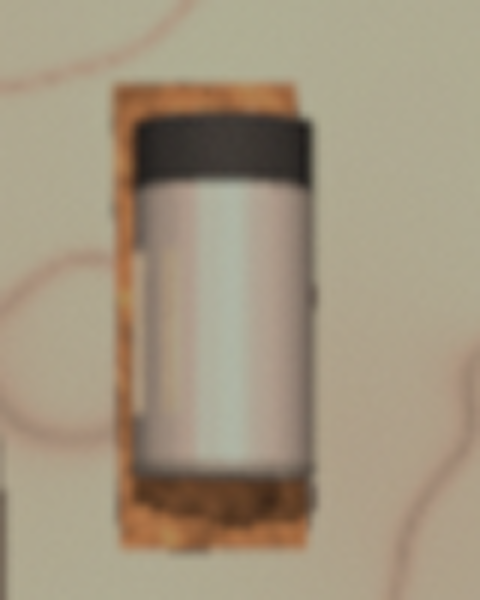

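The tin now lies centred on the strip. It measures x 535 against 535, y about -147 against -147, and yaw within about 0.5°. The hand is clear, so I'm handing in.

```bash
python3 -c "
from bench import ticket
print(ticket.close_job())"
```

```text
the job is handed in; nothing more can be done
None
```

The job is handed in: the match tin lies along the cork strip, centred to about 1 mm and within about 0.5–1° of it, with the hand clear; rolling left it about 9 mm short lengthwise, so I slid it along its axis from on top (one slide overshot by 40 mm and was brought back), with fingertip force peaking at 61 N straight down.

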